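# Switch the manifold to the hose-tail outlet the short way

## Robot

A 6-joint arm with a two-finger parallel gripper is mounted at the origin on the work surface. World frame = base frame: x ahead of the robot, y to its left, z up, the work surface at z = 0. Lengths are in m, angles in rad, forces in N, time in s.
With the tool pointing down it reaches from about 0.225 to 0.875 m from the base axis. Payload 3.4 kg.
Tool frame: the origin (TCP) lies at the very end of the fingers, on their centre line; the grasp point (between the pads) lies 19 mm behind it; z points along the fingers, y is the direction in which the jaws open and shut (so a half turn about z gives the same grasp; the last joint's range is limited). The gripper opens to 85 mm and grips with 20 to 120 N. Pads are 22 mm wide; open, the fingers measure 114 mm over their backs; the gripper's body (76 mm by 85 mm) begins 54 mm behind the grasp point. The pads swing forward as they close: fully open they stand 13 mm farther back than shut.
Start: joints at [1.006, 0.276, 1.505, -0, 1.361, -0.121], TCP at [0.247, 0.519, 0.231] pointing down, gripper open.
Joint ranges: [-2.89, 2.89], [-0.75, 2.08], [0.22, 2.7], [-1.18, 4.32], [0.11, 2.71], [-2.7, 2.7]. Speed limits (rad/s): [2.57, 2.57, 3.14, 3.14, 3.14, 3.14].

## Interface

Orientations are given as a unit quaternion [w, x, y, z].
In Python, from rig import get_state, get_image, camera_model, sign_off gives the robot as it stands. The module is installed in compiled form; this text tells all that it offers.
- The arm moves only by the tool drive_tool, never from a script. Its argument "motion" is text: rows parted by semicolons, each of 7 numbers parted by spaces: the turn, a rotation vector about the tool's x, y, z in degrees, then the shift along the tool's x, y, z in m, then the opening in per cent of the stroke, from 0 (shut) to 100 (fully open). In form: wx wy wz tx ty tz hand; .... A call has 1 to 12 rows; each row shifts and turns the pose as measured when the row begins, along the tool's axes as they then stand; what a row does not reach is not made up. A row lasts 1/8 s, in which the tool goes at most 62.5 mm and 10.7 degrees, less where a joint would pass 70% of its speed; a pose out of reach is approached as far as the arm can. A call is refused whole if a number of a shift passes 0.0625 or a number of a turn 10.7, either way. A call with a gripper value outside its range is refused whole. The fingers move at their own pace and stop on an object; "newtons" is the grip in N (left out, the last holds). Time passes only in rows, so rows that do not move let the fingers close. It gives the time, the measured TCP pose, the force and the opening at its end, in the units of the state.
- get_state(): the state, without advancing time (a new reading comes with each control period).
- get_image(name): name is "scene" or "top" or "wrist"; returns (picture, depth): 384x512x3 uint8, red, green, blue; 384x512 float32, m along the optical axis (not along the pixel's ray), 0 where there is no reading.
- camera_model(name): a dict with "camera_matrix" (3x3 intrinsics, pixels), "cam_to_world" (4x4, takes a point from camera to world coordinates); the wrist camera has in their place "T_tool_cam" (4x4, takes a point from camera to tool coordinates, whose origin is the TCP and whose axes are the flange's). Camera axes: x right, y up, looking along -z (the intrinsics and any distortion apply to the point x, -y, -z); pixel columns grow to the right and rows downward; lengths in m; the calibration is good to about 2 mm. A picture is of the moment at which its call begins: read the wrist's pose just before it. camera_model takes no time and is no camera call.
- sign_off(): hands the job in, once; it reports no verdict.
The state is a dict: "clock": time; "qpos": joint angles; "qd": joint speeds; "effort": joint torques, N m; "position": TCP position; "ee_rot": TCP orientation; "contact_force": force on the tool from outside, world axes, zero at the start; "moment": the same for the moment, N m; "width": finger opening in m.
Only numpy, scipy, OpenCV 4.12 (cv2) and the standard library are available. Lean on these libraries where they do the work, as an engineer would, in place of code of your own. Each camera call takes 0.05 s, during which the arm holds its last target.

## Task

On the round brewery manifold, turn the selector arm until its pointer points straight at the ribbed hose tail, the one outlet that is not capped or plugged. The selector turns endlessly: go the shorter way round, not the long way. Leave the selector standing there and do not disturb the loose things lying around.

Things in the scene. Friction and masses are not known exactly. Their poses are not given: they have to be found in the camera images.
- manifold: Six-way steel manifold disc, 280 mm across, 14 mm thick, fixed on a 3 mm black mat, turned any way round. Origin: centre of its underside, on the selector's axis; z up. Six places lie 115 mm from the axis at 0, 60, 120, 180, -120, -60 degrees counterclockwise from its own x axis: 0 and 180 are bare, the others carry upright brass fittings.
- selector (a joint): Selector angle (rad), counterclockwise from above, 0 when it points along the manifold's x axis; starts within 0.3 of 0. A flat dark steel pointer arm on a central hub, its tip 89 mm from the axis. No stops: it turns endlessly both ways with even friction (0.2 N m, growing a little with speed; 3 to 5 N at the knob) and stays where it is left.
- selector_axis (a point): Top of the selector's hub, on its axis, 67 mm above the work surface.
- selector_knob (a point): Centre of the top of the selector's upright round black knob, 22 mm across, 104 mm above the work surface, 65 mm from the axis, on the pointer's line. It stands on the arm (arm top 56 mm above the work surface), fixed to it, and can be pushed from any side; nothing else near the manifold reaches above 75 mm.
- selector_aim (a point): The spot the pointer aims at: on the pointer's line, 115 mm from the axis (26 mm beyond the tip), 52 mm above the work surface. Straight above a fitting's centre when the pointer points exactly at it.
- hose_tail: The hose tail, the target: a brass fitting with a hexagonal foot (36 mm across corners) and a ribbed (barbed) round spigot 30 mm across with an open black bore at the top; 48 mm high, its top 65 mm above the work surface, fixed on the manifold at one of the four places. Origin: centre of its underside.
- cap_a: Another outlet, closed with a low brass hexagonal cap, 21 mm high. Fixed. Origin: centre of its underside.
- cap_b: Same as cap_a, on another place.
- plug: Another outlet, closed with a smooth round brass plug on a hexagonal foot, 46 mm high, no ribs and no bore. Fixed. Origin: centre of its underside.
- tin: Bystander, loose on the mat: flat round aluminium tin, 84 mm across, 18 mm high. Origin: centre of its underside.
- wrench: Bystander, loose on the mat: steel wrench lying flat, 180 mm long. Origin: in its middle, at its underside.
- hex_key: Bystander, loose on the mat: steel L-shaped hex key lying flat, 118 mm long, 8 mm thick. Origin: in its middle, at its underside.
- o_rings: Bystander, loose on the mat: stack of black rubber O-rings, 40 mm across, 20 mm high. Origin: centre of its underside.
- elbow: Bystander, loose on the mat: brass elbow coupling standing upright, 46 mm high. Origin: centre of its underside.
- clamp: Bystander, loose on the mat: steel hose clamp lying flat, 38 mm across, 11 mm high. Origin: centre of its underside.
- hole_saw: Bystander, loose on the mat: dark steel hole saw standing upright, 42 mm across, 70 mm high. Origin: centre of its underside.

How it is judged:
At the end, for the whole second after the job is handed in: The pointer points at the hose tail within about 9 degrees (its aim spot within 18 mm, seen from above, of the hose tail's centre) and the selector is at rest (horizontal distance between selector_aim and hose_tail below 0.018 m and velocity of joint selector between -0.03 and 0.03 rad/s); the robot touches nothing.
It fails at once if the selector is taken the long way round (past the bare place opposite its starting side, half a turn from joint value 0) (value of joint selector above 3.1416 rad or value of joint selector below -3.1416 rad).
It fails at once if a loose thing on the mat is moved by more than 30 mm (distance of any of tin, wrench, hex_key, o_rings, elbow, clamp, hole_saw from where it was at the start of the episode above 0.03 m).
It also fails if it takes over 35 s, if anything falls off the work surface, if the arm or the gripper's body presses on something with over 40 N, if the wrist force passes 120 N, or if a joint passes its speed limit or range.

## Working session

There is one attempt and no reset: what is moved stays moved. The work goes in short steps, Python scripts to look and compute and a tool call to move; the robot and the scene stay as the last step left them, time stands still between calls to the robot, and variables do not carry over. Pictures are saved under pics/ and viewed, and the job is handed in when it is done.

Besides the shell and the picture viewer there is one more tool, called after "Call:" as name(argument=value, ...), one argument or row to a line, values as JSON. drive_tool: Moves the arm, as the interface text tells. Its arguments: {"type":"object","properties":{"motion":{"type":"string"},"newtons":{"type":"number"}},"required":["motion"]}

```bash
mkdir -p pics; python3 - <<'E'
from rig import *
import cv2,numpy as np
s=get_state();print(s)
for n in("top","scene"):
    p,d=get_image(n);cv2.imwrite(f"pics/{n}0.png",p[:,:,::-1]);np.savez(f"{n}0.npz",p=p,d=d)
    print(n,camera_model(n))
print(camera_model("wrist"))
E
```

```text
{'clock': 0.0, 'qpos': array([ 1.00602632e+00,  2.76612715e-01,  1.50615321e+00, -3.77189017e-05,
        1.36067122e+00, -1.21022836e-01]), 'qd': array([-0.00092888,  0.00090329, -0.00123149, -0.00118038, -0.00036595,
        0.00056951]), 'effort': array([ 1.06446296e-03, -4.16777194e+01, -2.45805699e+01,  1.70205267e-04,
        1.09512595e-02,  1.90504956e-06]), 'position': array([0.24660689, 0.51884734, 0.23042159]), 'ee_rot': array([-2.92706927e-04,  2.20053719e-01,  9.75487319e-01, -8.74758086e-04]), 'contact_force': array([-0.4456803 , -0.62449899, -1.13670389]), 'moment': array([-0.03013774,  0.00222812, -0.00609794]), 'width': 0.08519608241686673}
top {'camera_matrix': array([[377.14106296,   0.        , 255.27590227],
       [  0.        , 377.14106296, 191.14570719],
       [  0.        ,   0.        ,   1.        ]]), 'cam_to_world': array([[ 0.01314425,  0.98623346, -0.16483563,  0.43548946],
       [-0.99881844,  0.0206636 ,  0.0439857 ,  0.05407633],
       [ 0.04678627,  0.16406271,  0.98533977,  0.91822904],
       [ 0.        ,  0.        ,  0.        ,  1.        
[... 274 characters left out ...]
291881,  0.61354477, -0.39646527, -0.22398083],
       [-0.00935774,  0.55003881,  0.83508667,  0.67241701],
       [ 0.        ,  0.        ,  0.        ,  1.        ]])}
{'camera_matrix': array([[294.02041399,   0.        , 253.9669919 ],
       [  0.        , 294.02041399, 196.36538088],
       [  0.        ,   0.        ,   1.        ]]), 'T_tool_cam': array([[ 7.78807632e-04,  9.53278368e-01,  3.02092282e-01,
         7.65879204e-02],
       [ 9.99999648e-01, -8.37018427e-04,  6.32396217e-05,
        -1.09542765e-03],
       [ 3.13141770e-04,  3.02092126e-01, -9.53278684e-01,
        -1.41512687e-01],
       [ 0.00000000e+00,  0.00000000e+00,  0.00000000e+00,
         1.00000000e+00]])}
```

View pics/top0.png

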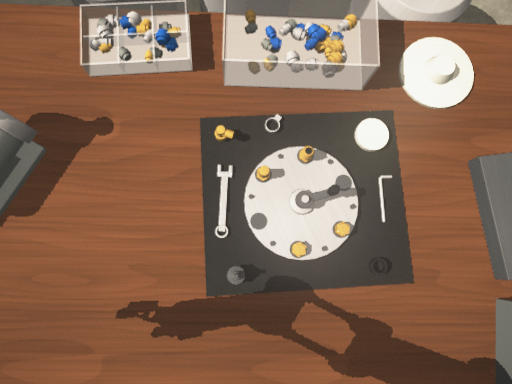

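View pics/scene0.png

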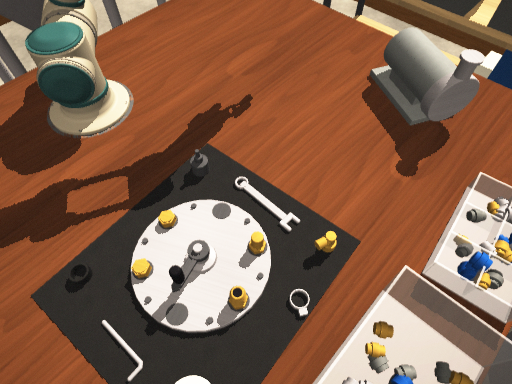

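The top view shows the manifold centre near (302,201) and the selector pointing right, with its knob near (334,190). The fitting with the black bore is near (306,155) in the top view and (238,297) in the scene view. I'll zoom in and measure.

```bash
cat > h.py <<'E'
import numpy as np
from rig import camera_model
def world(n,d,u,v,z=None):
    m=camera_model(n);K=m["camera_matrix"];T=m["cam_to_world"]
    r=np.array([(u-K[0,2])/K[0,0],-(v-K[1,2])/K[1,1],-1])
    if z is None: return T[:3,:3]@(r*d[int(v),int(u)])+T[:3,3]
    w=T[:3,:3]@r; return T[:3,3]+w*(z-T[2,3])/w[2]
E
python3 - <<'E'
from h import *
import cv2
for n,(x,y,w) in {"top":(235,135,135),"scene":(120,180,160)}.items():
    f=np.load(n+"0.npz");p,d=f["p"],f["d"]
    c=cv2.resize(p[y:y+w,x:x+w],(594,594),interpolation=cv2.INTER_CUBIC);cv2.imwrite(f"pics/z{n}.png",c[:,:,::-1])
    K=camera_model(n);v,u=np.mgrid[0:384,0:512];M=K["camera_matrix"];T=K["cam_to_world"]
    P=np.stack([(u-M[0,2])/M[0,0]*d,-(v-M[1,2])/M[1,1]*d,-d],-1)@T[:3,:3].T+T[:3,3]
    near=(np.hypot(P[...,0]-.45,P[...,1]+.06)<.3)&(d>0)
    def st(name,m):
        lab=cv2.connectedComponentsWithStats(m.astype(np.uint8))
        for i in range(1,lab[0]):
            if lab[2][i,4]>15:
                q=P[lab[1]==i];print(n,name,lab[2][i,4],lab[3][i].round(1),q.mean(0).round(4),q[:,2].max().round(4))
    st("high>85",near&(P[...,2]>.085)&(P[...,2]<.12))
    st(">55",near&(P[...,2]>.059)&(P[...,2]<.12))
    hsv=cv2.cvtColor(p,cv2.COLOR_RGB2HSV)
    st("brass",near&(hsv[...,1]>120)&(hsv[...,2]>120)&(P[...,2]>.02))
    st("plate",near&(P[...,2]>.012)&(P[...,2]<.022)&(hsv[...,1]<60)&(hsv[...,2]>120))
E
```

```text
top high>85 82 [334.4 189.3] [ 0.5801 -0.1586  0.1003] 0.1066
top >55 100 [308.  151.2] [ 0.6763 -0.1071  0.0639] 0.0678
top >55 82 [264.2 170.5] [ 0.628  -0.0042  0.0622] 0.0659
top >55 107 [333.3 190.1] [ 0.5794 -0.1575  0.0943] 0.1066
top >55 99 [304.7 199.3] [ 0.562  -0.0985  0.0629] 0.0694
top >55 17 [235.7 275.9] [0.3879 0.0567 0.0722] 0.0745
top brass 123 [305.  154.3] [ 0.6725 -0.1023  0.05  ] 0.0677
top brass 136 [262.7 172.8] [ 0.6249 -0.0015  0.05  ] 0.0659
top brass 156 [341.7 228.6] [ 0.4977 -0.1908  0.0355] 0.0413
top brass 163 [298.6 249. ] [ 0.4486 -0.088   0.036 ] 0.0402
top plate 8489 [299.9 203.7] [ 0.5587 -0.0952  0.0165] 0.022
scene high>85 161 [175.3 271.8] [ 0.5862 -0.1595  0.1007] 0.1065
scene >55 31 [196.8 152.2] [0.391  0.0578 0.0697] 0.0762
scene >55 123 [256.8 236.9] [ 0.6307 -0.003   0.0638] 0.067
scene >55 307 [197.7 249. ] [ 0.5653 -0.0971  0.0623] 0.0705
scene >55 219 [176.4 273.9] [ 0.5874 -0.1599  0.0937] 0.1065
scene >55 201 [237.3 293.2] [ 0.6804 -0.1068  0.0651] 0.0693
scene brass 203 [166.8 217.5] [ 0.4531 -0.0879  0.0369] 0.0417
scene brass 200 [257.4 241.4] [ 0.6336 -0.0045  0.0502] 0.067
scene brass 250 [141.  267.3] [ 0.5026 -0.1913  0.0369] 0.0422
scene brass 240 [238.5 298.1] [ 0.6849 -0.1091  0.0518] 0.0681
scene plate 30 [243.5 183.7] [0.4985 0.0943 0.0129] 0.0144
scene plate 11016 [201.3 264.9] [ 0.5737 -0.1032  0.0183] 0.022
scene plate 117 [286.5 218.1] [0.6295 0.0919 0.0128] 0.0154
scene plate 24 [292.5 292.9] [ 0.7436 -0.0255  0.0149] 0.0169
```

View pics/ztop.png

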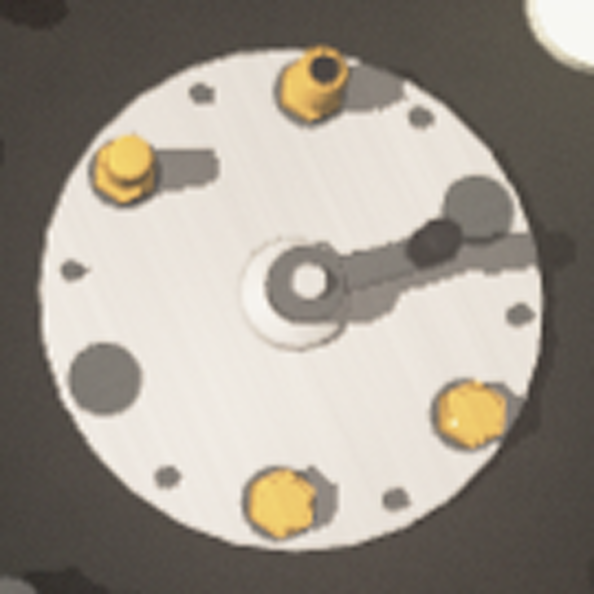

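View pics/zscene.png

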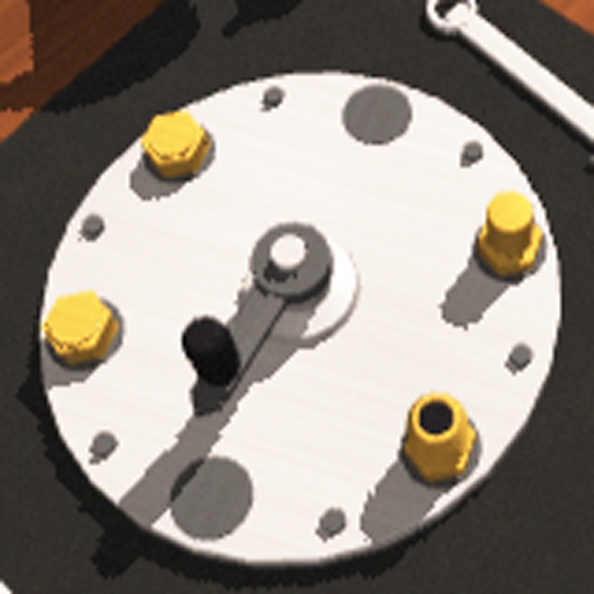

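The zoomed views confirm the hose tail: the bore is at crop (325,68) in the top view and (437,418) in the scene view. I'll refine the positions using rays at the known heights.

```bash
python3 - <<'E'
from h import *
from scipy.optimize import least_squares
s=135/594;t=160/594
pts={"hub":("top",310,282,.067),"hub_s":("scene",290,252,.067),
"hose":("top",325,68,.065),"hose_s":("scene",437,416,.065),"plug":("top",131,157,.063),"plug_s":("scene",511,212,.063),
"bare0":("top",478,207,.017),"bare0_s":("scene",211,496,.017),"bare180":("top",105,379,.017),"b180_s":("scene",377,114,.017),
"knob":("top",438,238,.104),"knob_s":("scene",203,333,.104),"capA":("top",472,413,.038),"capA_s":("scene",82,322,.038),"capB":("top",281,503,.038),"capB_s":("scene",178,138,.038)}
R={}
for k,(n,x,y,z) in pts.items():
    u,v=(235+x*s,135+y*s) if n=="top" else (120+x*t,180+y*t)
    R[k]=world(n,None,u,v,z)[:2]; print(k,R[k].round(4))
for suf in("","_s"):
    g=lambda k:R[k+suf] if k+suf in R else R["b180_s"]
    obs=[g("bare0"),g("hose"),g("bare180"),g("plug")]
    # order ccw unknown: fit by angle
    a=[np.degrees(np.arctan2(*(g(k)-g("hub"))[::-1])) for k in("bare0","hose","plug","bare180","capB","capA","knob")]
    r=[np.hypot(*(g(k)-g("hub"))) for k in("bare0","hose","plug","bare180","capB","capA","knob")]
    print(np.round(a,1),np.round(r,4))
E
```

```text
hub [ 0.5618 -0.0995]
hub_s [ 0.5663 -0.096 ]
hose [ 0.678 -0.109]
hose_s [ 0.6796 -0.1049]
plug [ 0.6273 -0.0056]
plug_s [ 0.6319 -0.0019]
bare0 [ 0.6135 -0.2036]
bare0_s [ 0.6133 -0.2   ]
bare180 [0.5136 0.0043]
b180_s [0.5154 0.0082]
knob [ 0.58  -0.158]
knob_s [ 0.5839 -0.1582]
capA [ 0.497  -0.1915]
capA_s [ 0.5039 -0.1893]
capB [ 0.448  -0.0883]
capB_s [ 0.455 -0.086]
[ -63.6   -4.7   55.1  114.9  174.4 -125.2  -72.7] [0.1162 0.1166 0.1145 0.1145 0.1144 0.1125 0.0612]
[ -65.7   -4.5   55.1  116.   174.9 -123.8  -74.2] [0.114  0.1136 0.1147 0.116  0.1118 0.1122 0.0646]
```

```bash
cat >> h.py <<'E'
def plan(goal,yaw,n,nr=None):
    """rows to goal xyz with tool-y heading yaw deg; n translation rows, first nr of them rotating"""
    from rig import get_state
    from scipy.spatial.transform import Rotation as Ro
    s=get_state();q=s["ee_rot"];R=Ro.from_quat([q[1],q[2],q[3],q[0]]);p=s["position"]
    yv=R.as_matrix()[:,1];cur=np.degrees(np.arctan2(yv[1],yv[0]))
    d=np.array(goal)-p;dy=(yaw-cur+90)%180-90;nr=nr or n
    print("pos",p.round(4),"yaw",cur.round(1),"tool z",R.as_matrix()[:,2].round(3),"q6",s["qpos"][5].round(2),"F",s["contact_force"].round(1),"w",round(s["width"],4),"t",s["clock"],"dyaw",dy.round(1))
    for i in range(n):
        print("0 0 %.1f %s"%(-dy/nr if i<nr else 0," ".join("%.3f"%x for x in R.inv().apply(d/n))),end="; ")
        if i<nr: R=R*Ro.from_rotvec([0,0,np.radians(-dy/nr)])
    print()
E
python3 -c "
from h import *
plan([.5825,-.16,.2],16.5,12,12)"
```

```text
pos [0.2466 0.5189 0.2305] yaw 64.6 tool z [-0.001 -0.001 -1.   ] q6 -0.12 F [-0.5 -0.2  0.5] w 0.0854 t 0.1 dyaw -48.1
0 0 4.0 -0.050 -0.039 0.003; 0 0 4.0 -0.052 -0.036 0.003; 0 0 4.0 -0.055 -0.032 0.003; 0 0 4.0 -0.057 -0.028 0.003; 0 0 4.0 -0.058 -0.024 0.003; 0 0 4.0 -0.060 -0.020 0.003; 0 0 4.0 -0.061 -0.015 0.003; 0 0 4.0 -0.062 -0.011 0.003; 0 0 4.0 -0.063 -0.007 0.003; 0 0 4.0 -0.063 -0.002 0.003; 0 0 4.0 -0.063 0.002 0.003; 0 0 4.0 -0.063 0.006 0.003;
```

Call:
drive_tool(
  motion="0 0 4 -0.050 -0.039 0.003 100; 0 0 4 -0.052 -0.036 0.003 100; 0 0 4 -0.055 -0.032 0.003 100; 0 0 4 -0.057 -0.028 0.003 100; 0 0 4 -0.058 -0.024 0.003 100; 0 0 4 -0.060 -0.020 0.003 100; 0 0 4 -0.061 -0.015 0.003 100; 0 0 4 -0.062 -0.011 0.003 100; 0 0 4 -0.062 -0.007 0.003 100; 0 0 4 -0.062 -0.002 0.003 100; 0 0 4 -0.062 0.002 0 100; 0 0 4 -0.062 0.006 0 100",
  newtons=20,
)

```text
clock: 1.6
position: [0.5724, -0.156, 0.1968]
ee_rot: [-0.001, 0.606, 0.796, 0.0]
contact_force: [0.7, 0.6, -1.0]
width: 0.0852
```

```bash
python3 -c "
from h import *
plan([.5825,-.16,.16],16.5,5)"
```

```text
pos [ 0.5724 -0.156   0.1968] yaw 15.4 tool z [-0.002  0.002 -1.   ] q6 -0.65 F [ 0.7  0.6 -1. ] w 0.0852 t 1.6 dyaw 1.1
0 0 -0.2 -0.001 0.002 0.007; 0 0 -0.2 -0.001 0.002 0.007; 0 0 -0.2 -0.001 0.002 0.007; 0 0 -0.2 -0.001 0.002 0.007; 0 0 -0.2 -0.001 0.002 0.007;
```

Call:
drive_tool(
  motion="0 0 0 -0.001 0.003 0.012 100; 0 0 0 -0.001 0.003 0.012 100; 0 0 0 -0.001 0.003 0.012 100; 0 0 0 0 0.001 0 100; 0 0 0 0 0 0 100",
)

```text
clock: 2.22
position: [0.5826, -0.1567, 0.1567]
ee_rot: [-0.003, 0.606, 0.795, -0.001]
contact_force: [0.2, 0.4, 0.2]
width: 0.0854
```

```bash
python3 - <<'E'
from h import *
from rig import *
import cv2
plan([.5825,-.16,.074],16.5,6)
p,d=get_image("wrist");cv2.imwrite("pics/w1.png",p[:,:,::-1]);np.savez("w1.npz",p=p,d=d)
m=camera_model("wrist");K=m["camera_matrix"];T=m["T_tool_cam"]
v,u=np.mgrid[0:384,0:512]
P=np.stack([(u-K[0,2])/K[0,0]*d,-(v-K[1,2])/K[1,1]*d,-d],-1)@T[:3,:3].T+T[:3,3]
s=get_state();q=s["ee_rot"]
from scipy.spatial.transform import Rotation as Ro
W=P@Ro.from_quat([q[1],q[2],q[3],q[0]]).as_matrix().T+s["position"]
k=(d>0)&(W[...,2]>.1)&(W[...,2]<.108)&(np.hypot(W[...,0]-.5825,W[...,1]+.16)<.03)
print(k.sum(),W[k].mean(0),P[k].mean(0),W[k].min(0),W[k].max(0))
E
```

```text
pos [ 0.5826 -0.1567  0.1567] yaw 15.4 tool z [-0.006  0.003 -1.   ] q6 -0.65 F [0.2 0.4 0.2] w 0.0854 t 2.225 dyaw 1.1
0 0 -0.2 -0.001 -0.000 0.014; 0 0 -0.2 -0.001 -0.000 0.014; 0 0 -0.2 -0.001 -0.000 0.014; 0 0 -0.2 -0.001 -0.000 0.014; 0 0 -0.2 -0.001 -0.000 0.014; 0 0 -0.2 -0.001 -0.000 0.014; 
510 [ 0.58295762 -0.15964311  0.10236681] [-3.23834622e-03 -7.51124651e-05  5.43303926e-02] [ 0.57370386 -0.16957015  0.10002109] [ 0.59276934 -0.15079481  0.10494776]
```

View pics/w1.png

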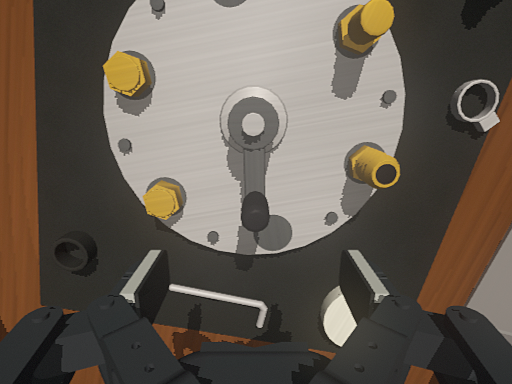

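The wrist view shows the knob at (255,210), centred between the jaws. It measures (0.583, -0.160), which agrees with the fixed cameras. Next I descend.

Call:
drive_tool(
  motion="0 0 0 -0.001 0 0.013 100; 0 0 0 -0.001 0 0.013 100; 0 0 0 -0.001 0 0.013 100; 0 0 0 -0.001 0 0.013 100; 0 0 0 0 0 0.013 100; 0 0 0 0 0 0.012 100; 0 0 0 0 0 0.003 100; 0 0 0 0 0 0 100",
)

```text
clock: 3.28
position: [0.5827, -0.1601, 0.0709]
ee_rot: [-0.003, 0.606, 0.795, -0.001]
contact_force: [0.3, -0.0, 0.6]
width: 0.0854
```

```bash
python3 -c "
from h import *
plan([.583,-.16,.074],16.5,1)"
```

```text
pos [ 0.5827 -0.1601  0.0709] yaw 15.4 tool z [-0.006  0.003 -1.   ] q6 -0.65 F [ 0.3 -0.   0.6] w 0.0854 t 3.275 dyaw 1.1
0 0 -1.1 0.000 0.000 -0.003;
```

Call:
drive_tool(
  motion="0 0 0 0 0 -0.004 40; 0 0 0 0 0 0 20; 0 0 0 0 0 0 0; 0 0 0 0 0 0 0; 0 0 0 0 0 0 0; 0 0 0 0 0 0 0",
  newtons=20,
)

```text
clock: 4.03
position: [0.5839, -0.1605, 0.077]
ee_rot: [-0.002, 0.606, 0.795, -0.0]
contact_force: [0.3, 0.0, -0.8]
width: 0.0211
```

```bash
python3 - <<'E'
from h import *
plan([.583,-.16,.074],16.5,1)
# arc: per-step tool-frame shift for rotating 6.9deg about axis, tool y at tangent
from rig import get_state
from scipy.spatial.transform import Rotation as Ro
s=get_state();q=s["ee_rot"];R=Ro.from_quat([q[1],q[2],q[3],q[0]])
c=np.array([.564,-.0978]);v=s["position"][:2]-c
print("r",np.hypot(*v),"ang",np.degrees(np.arctan2(v[1],v[0])))
a=np.radians(6.9);n=np.array([[np.cos(a),-np.sin(a)],[np.sin(a),np.cos(a)]])@v-v
print(R.inv().apply([*n,0]))
E
```

```text
pos [ 0.5839 -0.1605  0.077 ] yaw 15.4 tool z [-0.003  0.002 -1.   ] q6 -0.65 F [ 0.3  0.  -0.8] w 0.0211 t 4.025 dyaw 1.1
0 0 -1.1 0.001 -0.001 0.003; 
r 0.0657908810957307 ang -72.41106738352435
[ 7.79569987e-04  7.87977466e-03 -1.56285676e-05]
```

It's gripped, with a width of 21 mm, which matches the knob. I'll follow the arc in two parts.

Call:
drive_tool(
  motion="0 0 -6.9 0.0006 0.0079 0 0; 0 0 -6.9 0.0006 0.0079 0 0; 0 0 -6.9 0.0006 0.0079 0 0; 0 0 -6.9 0.0006 0.0079 0 0; 0 0 0 0 0 0 0",
)

```text
clock: 4.65
position: [0.6114, -0.1442, 0.077]
ee_rot: [-0.002, 0.395, 0.919, 0.001]
contact_force: [1.6, 3.2, -0.0]
width: 0.0212
```

```bash
cat > a.py <<'E'
from h import *
from rig import get_state
from scipy.spatial.transform import Rotation as Ro
s=get_state();q=s["ee_rot"];R=Ro.from_quat([q[1],q[2],q[3],q[0]])
c=np.array([.564,-.0978]);v=s["position"][:2]-c
print("r",np.hypot(*v),"ang",np.degrees(np.arctan2(v[1],v[0])))
plan([.6288,-.1031,.077],85,5)
E
python3 a.py
```

```text
r 0.06633609196113917 ang -44.428923100568895
pos [ 0.6114 -0.1442  0.077 ] yaw 43.5 tool z [-0.003  0.003 -1.   ] q6 -1.1 F [ 1.6  3.2 -0. ] w 0.0212 t 4.65 dyaw 41.5
0 0 -8.3 0.004 0.008 0.000; 0 0 -8.3 0.002 0.009 0.000; 0 0 -8.3 0.001 0.009 0.000; 0 0 -8.3 -0.000 0.009 0.000; 0 0 -8.3 -0.001 0.009 0.000;
```

Call:
drive_tool(
  motion="0 0 -6.7 0.0010 0.0077 0 0; 0 0 -6.7 0.0010 0.0077 0 0; 0 0 -6.7 0.0008 0.0077 0 0; 0 0 -6.7 0.0008 0.0077 0 0; 0 0 -6.7 0.0006 0.0077 0 0; 0 0 -6.7 0.0006 0.0077 0 0; 0 0 0 0 0 0 0",
)

```text
clock: 5.52
position: [0.631, -0.1048, 0.077]
ee_rot: [0.0, 0.054, 0.999, 0.0]
contact_force: [1.3, 4.4, -0.2]
width: 0.0211
```

```bash
python3 a.py
```

```text
r 0.06735262377658183 ang -5.978188259884211
pos [ 0.631  -0.1048  0.077 ] yaw 83.8 tool z [ 0.001  0.    -1.   ] q6 -1.74 F [ 1.3  4.4 -0.2] w 0.0211 t 5.525 dyaw 1.2
0 0 -0.2 0.000 0.000 0.000; 0 0 -0.2 0.000 0.000 0.000; 0 0 -0.2 0.000 0.000 0.000; 0 0 -0.2 0.000 0.000 0.000; 0 0 -0.2 0.000 0.000 0.000;
```

Call:
drive_tool(
  motion="0 0 -1 0 0.0015 0 0; 0 0 0 0 0 0 0; 0 0 0 0 0 0 60; 0 0 0 0 0 0 100; 0 0 0 0 0 0 100; 0 0 0 0 0 0 100",
)

```text
clock: 6.28
position: [0.63, -0.105, 0.0769]
ee_rot: [-0.001, 0.047, 0.999, -0.001]
contact_force: [1.0, -0.8, -0.3]
width: 0.0855
```

```bash
python3 a.py
```

```text
r 0.06636487954525219 ang -6.270428898406
pos [ 0.63   -0.105   0.0769] yaw 84.6 tool z [-0.001 -0.002 -1.   ] q6 -1.75 F [ 1.  -0.8 -0.3] w 0.0855 t 6.275 dyaw 0.4
0 0 -0.1 0.000 0.000 -0.000; 0 0 -0.1 0.000 0.000 -0.000; 0 0 -0.1 0.000 0.000 -0.000; 0 0 -0.1 0.000 0.000 -0.000; 0 0 -0.1 0.000 0.000 -0.000;
```

Call:
drive_tool(
  motion="0 0 0 0 0 -0.02 100; 0 0 0 0 0 -0.02 100; 0 0 0 0 0 -0.03 100; 0 0 0 0 0 -0.03 100; 0 0 0 -0.02 0 -0.03 100; 0 0 0 -0.02 0 -0.03 100; 0 0 0 0 0 0 100; 0 0 0 0 0 0 100",
)

```text
clock: 7.28
position: [0.6685, -0.1085, 0.2393]
ee_rot: [-0.004, 0.048, 0.999, -0.001]
contact_force: [-0.3, 0.0, -0.6]
width: 0.0854
```

```bash
python3 - <<'E'
from h import *
from rig import *
import cv2
plan([.6,-.1,.2],84,1)
for n in("wrist","scene","top"):
    p,d=get_image(n);cv2.imwrite(f"pics/{n}2.png",p[:,:,::-1]);np.savez(n+"2.npz",p=p,d=d)
m=camera_model("wrist");K=m["camera_matrix"];T=m["T_tool_cam"]
d=np.load("wrist2.npz")["d"]
v,u=np.mgrid[0:384,0:512]
P=np.stack([(u-K[0,2])/K[0,0]*d,-(v-K[1,2])/K[1,1]*d,-d],-1)@T[:3,:3].T+T[:3,3]
s=get_state();q=s["ee_rot"]
from scipy.spatial.transform import Rotation as Ro
W=P@Ro.from_quat([q[1],q[2],q[3],q[0]]).as_matrix().T+s["position"]
def c(lo,hi,x,y,r):
    k=(d>0)&(W[...,2]>lo)&(W[...,2]<hi)&(np.hypot(W[...,0]-x,W[...,1]-y)<r); 
    print(k.sum(),W[k].mean(0).round(4) if k.any() else "",((W[k].min(0)+W[k].max(0))/2).round(4) if k.any() else "");
c(.1,.108,.629,-.103,.03);c(.06,.068,.678,-.107,.02);c(.063,.071,.564,-.098,.02)
E
```

```text
pos [ 0.6685 -0.1085  0.2393] yaw 84.5 tool z [-0.007 -0.001 -1.   ] q6 -1.74 F [-0.3  0.  -0.6] w 0.0854 t 7.275 dyaw -0.5
0 0 0.5 0.069 0.002 0.040; 
317 [ 0.6292 -0.1056  0.1024] [ 0.6297 -0.1056  0.1024]
399 [ 0.6786 -0.1082  0.0637] [ 0.6792 -0.1083  0.0634]
263 [ 0.565  -0.099   0.0658] [ 0.5648 -0.0989  0.0655]
```

View pics/wrist2.png

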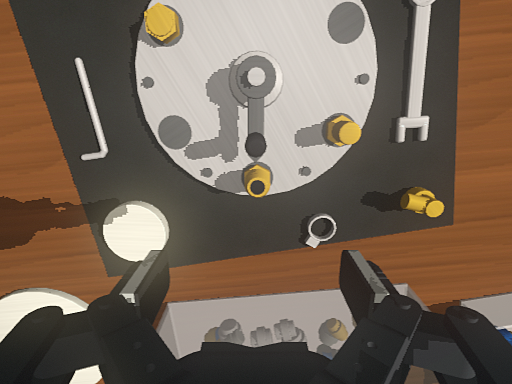

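View pics/scene2.png

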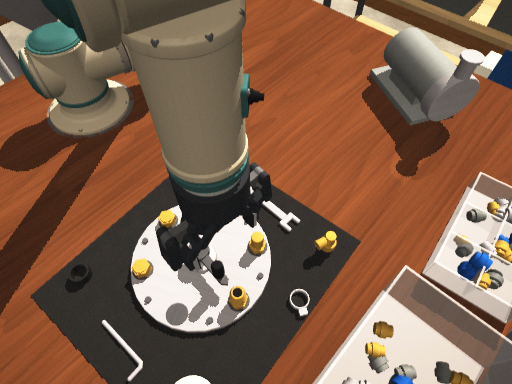

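The wrist view shows hub (256,77), knob (256,147) and hose bore (257,187) in line. The pointer heading measures -5.9° against -4.6° for the hose tail, so the aim error is about 3 mm against the 18 mm limit. The loose things in view are where they were, so I'm handing in.

```bash
python3 -c "
from rig import *
print(sign_off())"
```

```text
the job is handed in; nothing more can be done
None
```

I turned the selector about 67° counterclockwise, the shorter way, so its pointer now aims at the ribbed hose tail. To do this I gripped the knob with 20 N, followed the arc, let go and lifted clear; the job is handed in.

- **Aim:** the last wrist-camera check put the pointer at about -5.9° and the hose tail at -4.6°. That is roughly 1.3°, or 3 mm at the aim spot, against the 18 mm limit.
- **Forces and time:** measured contact force read at most about 5 N, and about zero after release. The job took about 7.4 s of the 35 s allowed.
- **Loose things:** those visible in the final wrist and scene pictures looked unmoved, but I judged this by eye and did not measure it. The arm hid the hole saw in both, and I did not view the final top picture.
- **Disagreement:** the two fixed cameras differed by 4–7 mm on some positions. Their hose-tail headings agreed within 0.2° and the fittings' within about 2°, and the wrist camera agreed with the hose-tail heading.

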